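# Find the 40 mm bore with a depth rod

## Task

Take the depth rod out of its wooden rack and lower it into the bores of the aluminium block until it bottoms, to find the one bore that is 40 mm deep: there the rod's red ring comes level with the top of the block. In that bore hold the rod down on the bottom with a light press of about 5 N for a moment, then let go and leave it standing there. Feel your way gently, never pushing the rod hard against anything (20 N is too much), let go of it only once it stands on the bottom, and do not disturb the other things on the bench.

Things in the scene. Friction and masses are not known exactly. Their poses are not given: they have to be found in the camera images.
- rod: round depth rod, 139 mm long, 0.10 to 0.20 kg, hanging upright in the rack. Origin at the centre of its tip, z up along the rod. From the tip: steel shaft 10 mm in diameter to 80 mm, collar 26 mm in diameter to 86 mm, round blue grip 20 mm in diameter to 136 mm, steel button 14 mm in diameter to 139 mm. Its yaw does not matter
- shaft: the rod's steel shaft below the collar, fixed to it, the part that goes into the bores; same origin and axes as the rod. Its end is bevelled, 2 mm high. A red ring round it is centred 40 mm above the tip; thin black rings stand at every other 10 mm
- tip (a point): centre of the rod's lower end
- grip (a point): middle of the rod's blue grip, on its axis, 111 mm above the tip
- rack: fixed wooden rack, 90x96 mm at its foot, 90 mm high. Origin at the centre of its underside, z up. The rod hangs in a 14 mm through hole in the middle of the 12 mm thick top plate (70x80 mm), its collar resting on the plate, its tip 10 mm above the rack's underside; it comes free straight up, after 80 mm
- block: fixed pale aluminium block, 56 (x) by 145 (y) by 65 mm high, a bolted foot up to 16 mm high at either y end (196 mm over all). Origin at the centre of its underside, z up. Three vertical blind bores: one about 30 mm deep, one 40, one 50 (each within 1 mm); which is which differs from run to run and does not show outside
- bore1 (a point): centre of the mouth of the bore at y = +45 mm of the block, on its top face, z up. All three bores are 11.5 mm in diameter with mouths bevelled 1.5 mm; their bottoms are flat rubber pads that give 0.25 mm per newton, 5 mm at most
- bore2 (a point): centre of the mouth of the middle bore, on the block's top face, z up
- bore3 (a point): centre of the mouth of the bore at y = -45 mm of the block, on its top face, z up
- hammer: hammer with a wooden handle, 114x293x27 mm, loose bystander to leave alone; origin at the centre of its underside
- screwdriver_2: blue screwdriver, 30x221x29 mm, loose bystander to leave alone; origin at the centre of its underside
- scrub_brush: wooden scrub brush with green bristles, 74x259x76 mm, loose bystander to leave alone; origin at the centre of its underside
- sanding_block: wooden sanding block, 45x110x35 mm, loose bystander to leave alone; origin at the centre of its underside
- tape_measure: yellow tape measure, 65x81x33 mm, loose bystander to leave alone; origin at the centre of its underside
- screw_jar: jar of screws with a red lid, 62x67x90 mm, loose bystander to leave alone; origin at the centre of its underside
Mind the look-alikes: they are no part of the job. Of the things shaped like the rack, the wooden one is meant.

How it is judged:
On the way, in this order (a step that is already met when the one before it is completed fails the run):
1. the rod is lifted clear out of the rack (z of tip in the frame of rack above 0.095 m), for 0.1 s.
2. the rod, still held in the fingers, is held still and pressed down lightly (more than 2.5 N) on the bottom of the 40 mm bore ((horizontal distance between tip and bore1 below 0.004 m or horizontal distance between tip and bore2 below 0.004 m or horizontal distance between tip and bore3 below 0.004 m) and z of tip in the frame of bore2 between -0.043 and -0.037 m and contact force between shaft and anything else above 2.5 N and contact force between the fingers and rod above 2 N and linear speed of rod below 0.008 m/s), for 0.2 s.
At the end, for the whole second after the job is handed in: the rod stands free and still in the 40 mm bore, its tip 37 to 43 mm below the block's top and within 4 mm of that bore's axis, upright within 0.12 rad, released ((horizontal distance between tip and bore1 below 0.004 m or horizontal distance between tip and bore2 below 0.004 m or horizontal distance between tip and bore3 below 0.004 m) and z of tip in the frame of bore2 between -0.043 and -0.037 m and angle between rod's own z axis and vertical below 0.12 rad and linear speed of rod below 0.02 m/s and contact force between the fingers and rod below 0.05 N); the robot touches nothing.
It fails at once if the rod's shaft is pushed with more than 20 N against anything (contact force between shaft and anything else above 20 N).
It fails at once if the rod is dropped (moves faster than 0.25 m/s out of the fingers) (contact force between the fingers and rod below 0.05 N and linear speed of rod above 0.25 m/s).
It fails at once if the rod is tipped over (angle between rod's own z axis and vertical above 0.6 rad).
It fails at once if a bystander is shifted by more than 30 mm (distance of any of hammer, screwdriver_2, scrub_brush, sanding_block, tape_measure, screw_jar from where it was at the start of the episode above 0.03 m).
It also fails if it takes over 64 s, if anything falls off the work surface, if the arm or the gripper's body presses on something with over 40 N, if the wrist force passes 120 N, or if a joint passes its speed limit or range.

## Robot

A 7-joint arm with a two-finger parallel gripper is mounted at the origin on a cart in front of the work surface, level with it; the furniture and walls round the work are solid. World frame = base frame: x ahead of the robot, y to its left, z up, the work surface at z = 0. Lengths are in m, angles in rad, forces in N, time in s.
With the tool pointing down it reaches from about 0.425 to 0.95 m from the base axis. Payload 4.7 kg.
Tool frame: the origin (TCP) lies between the finger pads; the fingertips stand 25 mm ahead of it and the grasp point (between the pads) lies 6 mm ahead of it; z points along the fingers, y is the line along which they close (so a half turn about z gives the same grasp; the last joint's range is limited). The gripper opens to 85 mm and grips with 20 to 120 N. Pads are 22 mm wide; open, the fingers measure 114 mm over their backs; the gripper's body (76 mm by 85 mm) begins 54 mm behind the grasp point. The pads swing forward as they close: fully open they stand 13 mm farther back than shut.
Start: joints at [1.08, 0.469, -0.049, 1.532, 0.024, 1.141, -0.082], TCP at [0.301, -0.604, 0.256] pointing down, gripper open.
Joint ranges: [-2.59, 2.59], [-0.33, 1.99], [-1.39, 1.29], [0.1, 2.45], [-1.04, 4.18], [0.21, 1.99], [-2.66, 2.66]. Speed limits (rad/s): [2.57, 2.57, 3.14, 3.14, 3.14, 3.14, 3.14].

## Interface

Orientations are given as a 3x3 rotation matrix whose columns are the frame's x, y, z axes.
In Python, from rig import * gives the robot as it stands. Calls block until the motion is done:
- movep(position, orientation): joint-space move of the TCP to a pose.
- move_l(position, attitude=None, feed=0.15, until_force=None): straight line of the TCP; attitude=None keeps the orientation; feed is the mean speed in m/s. With until_force (N) it stops when the force on the tool has changed by that much, and returns True; else False.
- move_joints(angles): joint-space move.
- command_gripper(opening, newtons=None): finger opening in m; newtons is the grip in N (None keeps the last); returns when the fingers have stopped.
- sleep(seconds).
- inverse_kinematics(position, orientation): joint angles nearest the present ones, or None.
- sense(): the state.
- camera(name): name is "side" or "top"; returns (picture, depth): 400x640x3 uint8, red, green, blue; 400x640 float32, m along the optical axis (not along the pixel's ray), 0 where there is no reading.
- camera_params(name): a dict with "K" (3x3 intrinsics, pixels), "position" and "rotation" of the camera in the world. Camera axes: x right, y down, z forward; pixel columns grow to the right and rows downward; lengths in m; the calibration is good to about 2 mm. A picture is of the moment at which its call begins. camera_params takes no time and is no camera call.
A pose or a line that the arm cannot do raises Unreachable and nothing moves.
- finish_job(): hands the job in; it is judged then, once.
The state is a dict: "time_s": time; "joint_pos": joint angles; "qd": joint speeds; "joint_efforts": joint torques, N m; "position": TCP position; "tcp_rot": TCP orientation; "wrist_force": force on the tool from outside, world axes, zero at the start; "ft_torque": the same for the moment, N m; "finger_gap": finger opening in m; "gripper_force": force on a finger pad.
Only numpy, scipy, OpenCV 4.12 (cv2) and the standard library are available. Lean on these libraries where they do the work, as an engineer would, in place of code of your own. Each camera call takes 0.05 s, during which the arm holds its last target. There are 200 camera calls.

## Working session

There is one attempt and no reset: what is moved stays moved. The work goes in short steps, each a Python script; the robot and the scene stay as the last script left them, time stands still between calls to the robot, and variables do not carry over. Pictures are saved under pics/ and viewed, at most 10 in all, crops included, and the job is handed in when it is done.

```bash
mkdir -p pics; ls; python3 - <<'E'
from rig import *
import cv2,numpy as np
for n in("top","side"):
    p,d=camera(n); cv2.imwrite(f"pics/{n}0.png",p[...,::-1]); np.savez(f"pics/{n}0.npz",p=p,d=d)
    c=camera_params(n); print(n,c["K"],c["position"],c["rotation"])
s=sense(); print(s["time_s"],s["wrist_force"],s["finger_gap"],s["tcp_rot"])
E
```

```text
pics
top [[393.78152341   0.         315.07530075]
 [  0.         393.78152341 203.94643534]
 [  0.           0.           1.        ]] [-0.08649667  0.15635505  1.24884537] [[-0.20766702 -0.8471648   0.48906668]
 [-0.97815201  0.18477052 -0.09528116]
 [-0.00964626 -0.49816831 -0.86702669]]
side [[458.89681272   0.         315.8177332 ]
 [  0.         458.89681272 196.83963829]
 [  0.           0.           1.        ]] [0.02093843 1.08351818 0.61423851] [[-0.88188665 -0.21127439  0.42147251]
 [-0.47077073  0.3462427  -0.81147453]
 [ 0.02551201 -0.91404547 -0.40480861]]
0.1 [-0.08440937 -0.05085766 -0.61971599] 0.08547382875498497 [[ 8.95215055e-01  4.45633675e-01 -7.95166051e-04]
 [ 4.45634383e-01 -8.95213778e-01  1.51306051e-03]
 [-3.75728906e-05 -1.70886788e-03 -9.99998539e-01]]
```

View pics/top0.png

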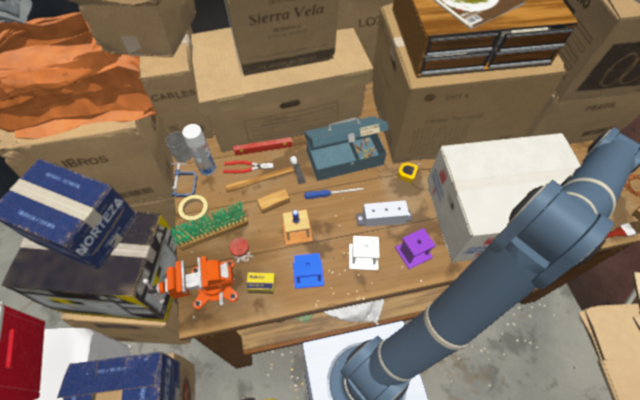

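View pics/side0.png

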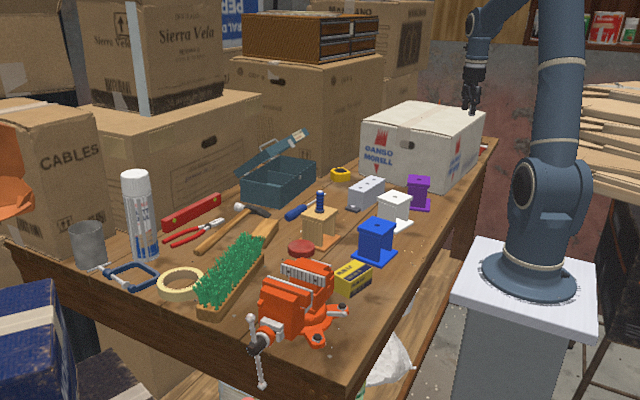

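Top view: the look-alike racks are blue (307,268), white (364,252) and purple (415,247). The wooden one at (296,227) holds the rod with the blue grip, so it is the one meant. The block is the pale piece with 3 dots at (385,213). In the side view the rod is at (320,205) and the block at (366,190). Next I'll confirm with crops and measure.

```bash
cat > h.py <<'E'
import numpy as np,cv2
from rig import *
def ray(n,uv):
    c=camera_params(n); v=np.c_[np.atleast_2d(uv),np.ones(len(np.atleast_2d(uv)))]
    return np.array(c["position"]),(np.array(c["rotation"])@np.linalg.inv(c["K"])@v.T).T
def onz(n,uv,z):
    o,r=ray(n,uv); return o+r*((z-o[2])/r[:,2])[:,None]
def world(n,d):
    v,u=np.mgrid[:400,:640]; o,r=ray(n,np.c_[u.ravel(),v.ravel()])
    return (o+r*d.ravel()[:,None]).reshape(400,640,3)
E
python3 - <<'E'
from h import *
T=np.load("pics/top0.npz");S=np.load("pics/side0.npz")
a=cv2.resize(T["p"][190:250,270:430],None,fx=5,fy=5,interpolation=cv2.INTER_CUBIC)
b=cv2.resize(S["p"][165:255,290:410],None,fx=3,fy=3,interpolation=cv2.INTER_CUBIC)
b=cv2.copyMakeBorder(b,0,0,0,800-b.shape[1],0)
cv2.imwrite("pics/crop.png",np.vstack([a,b])[...,::-1])
for n,Z,bx in(("top",T,(190,250,270,430)),("side",S,(165,255,290,410))):
    P=world(n,Z["d"]); hsv=cv2.cvtColor(Z["p"],cv2.COLOR_RGB2HSV)
    w=np.zeros((400,640),bool); w[bx[0]:bx[1],bx[2]:bx[3]]=1
    g=hsv[...,1]<70
    m=w&g&(abs(P[...,2]-.065)<.006)
    k,l,st,_=cv2.connectedComponentsWithStats(m.astype(np.uint8))
    for i in range(1,k):
        if st[i,4]>60:
            q=P[l==i]; r=cv2.minAreaRect((q[:,:2]*1000).astype(np.float32)); print(n,"block",st[i],r,np.median(q[:,2]))
    m=w&(abs(P[...,2]-.09)<.006)&(hsv[...,0]<25)&(hsv[...,1]>70); q=P[m]
    print(n,"racktop",m.sum(),cv2.minAreaRect((q[:,:2]*1000).astype(np.float32)),q.mean(0))
    m=w&(hsv[...,0]>100)&(hsv[...,0]<125)&(hsv[...,1]>120)&(P[...,2]>.09)&(P[...,2]<.165)
    vv,uu=np.nonzero(m); print(n,"grip",m.sum(),uu.min(),uu.max(),vv.min(),vv.max(),P[m].mean(0),P[m][:,2].min(),P[m][:,2].max())
E
```

```text
top block [365 200  44  19 612] ((510.39019775390625, -208.34796142578125), (145.21310424804688, 61.495662689208984), 83.01521301269531) 0.06535907356515425
top racktop 394 ((520.2302856445312, 103.26060485839844), (80.00102996826172, 72.37834930419922), 88.50242614746094) [0.51602881 0.10326278 0.09056834]
top grip 11 294 296 214 219 [0.51267182 0.10496854 0.13181061] 0.10915110311758225 0.14760332254994446
side block [290 165  25  20  77] ((721.7928466796875, -168.109375), (7.882262229919434, 189.9895477294922), 3.4057209491729736) 0.06450535636292365
side block [379 165  31   8  87] ((479.951171875, -392.3475646972656), (15.117119789123535, 116.02606201171875), 84.76236724853516) 0.06368028120244196
side block [348 175  37  19 335] ((507.15985107421875, -202.70751953125), (151.00550842285156, 60.08095169067383), 83.16532897949219) 0.06328951478881073
side block [378 202  19  11  75] ((387.05316162109375, -56.23854064941406), (12.20138168334961, 62.69862365722656), 79.69309997558594) 0.06450436776001567
side racktop 396 ((456.5635986328125, 181.8708953857422), (148.43434143066406, 280.23443603515625), 23.63980484008789) [0.50284991 0.14686082 0.08887136]
side grip 118 317 391 192 230 [0.49155864 0.11101419 0.11721045] 0.09000733862639432 0.1459655720266036
```

View pics/crop.png

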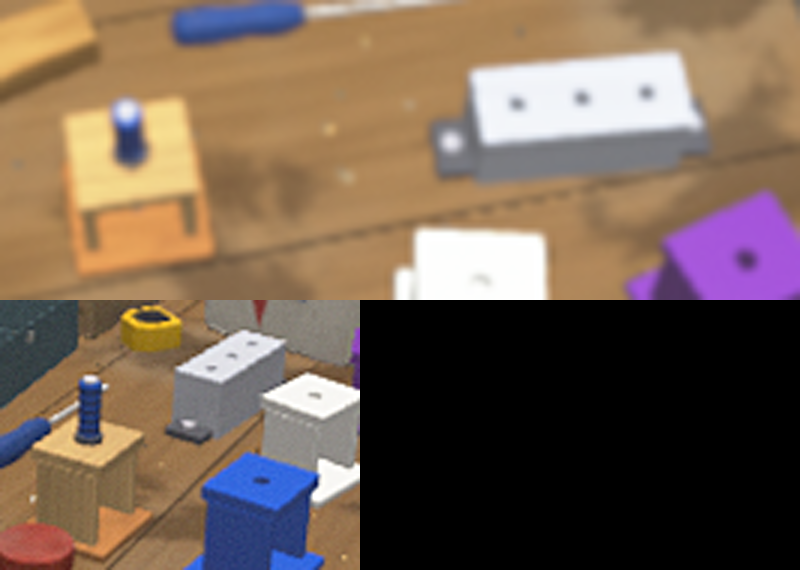

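The crop confirms the wooden rack, with rod's button at about top (295,211). It also confirms the block and three bore mouths at about top (373,210.5), (386,209.5) and (399,208.5). Refining these in both views.

```bash
cat >> h.py <<'E'
def bores(n,p,win,z=.065):
    g=cv2.cvtColor(p,cv2.COLOR_RGB2GRAY).astype(np.float32)
    x0,x1,y0,y1=win; s=g[y0:y1,x0:x1]
    dk=cv2.morphologyEx(s,cv2.MORPH_CLOSE,np.ones((9,9)))-s
    m=(dk>25).astype(np.uint8); k,l,st,_=cv2.connectedComponentsWithStats(m)
    out=[]
    for i in range(1,k):
        if 3<=st[i,4]<=40:
            v,u=np.nonzero(l==i); w=dk[v,u]; out.append([x0+(u*w).sum()/w.sum(),y0+(v*w).sum()/w.sum(),st[i,4]])
    return np.array(out)
E
python3 - <<'E'
from h import *
for n,win in(("top",(367,408,203,216)),("side",(350,386,172,192))):
    Z=np.load(f"pics/{n}0.npz"); b=bores(n,Z["p"],win)
    print(n,b.round(1).tolist()); print(onz(n,b[:,:2],.065).round(4))
T=np.load("pics/top0.npz")["p"]; print(onz("top",[[294.8,210.8]],.149))
# side: button centre ~ crop (90,378)
print(onz("side",[[290+90.5/3-.5,165+(380-300+.5)/3-.5]],.149))
S=np.load("pics/side0.npz")["p"]
hsv=cv2.cvtColor(S,cv2.COLOR_RGB2HSV); m=(hsv[...,0]>100)&(hsv[...,0]<125)&(hsv[...,1]>120)
for v in range(190,214): print(v,np.nonzero(m[v,305:340])[0]+305)
E
```

```text
top [[369.2, 203.0, 6.0], [406.9, 204.8, 7.0], [386.0, 209.1, 9.0], [398.9, 208.0, 9.0], [372.9, 210.2, 8.0], [403.5, 215.0, 10.0]]
[[ 0.545  -0.1577  0.065 ]
 [ 0.5105 -0.283   0.065 ]
 [ 0.5095 -0.2074  0.065 ]
 [ 0.504  -0.2521  0.065 ]
 [ 0.5147 -0.1625  0.065 ]
 [ 0.4747 -0.2587  0.065 ]]
side [[360.5, 174.7, 6.0], [373.5, 179.2, 6.0], [384.1, 179.9, 12.0], [366.8, 183.0, 8.0], [360.0, 187.3, 8.0], [353.5, 190.4, 24.0], [369.3, 190.0, 22.0]]
[[ 0.5511 -0.2566  0.065 ]
 [ 0.4987 -0.2416  0.065 ]
 [ 0.4666 -0.2535  0.065 ]
 [ 0.5046 -0.1986  0.065 ]
 [ 0.5094 -0.1542  0.065 ]
 [ 0.517  -0.1211  0.065 ]
 [ 0.4763 -0.1493  0.065 ]]
[[0.52301083 0.10394963 0.149     ]]
[[0.51334223 0.11483699 0.149     ]]
190 []
191 []
192 [317]
193 [317 318 319 320 321 322 323]
194 [317 318 319 320 321 322 323]
195 [317 318 319 320 321 322]
196 [317 318 319 320 321 322]
197 [317 318 319 320 321 322]
198 [317 318 319 320 321 322]
199 [317 318 319 320 322]
200 [317 318 319 320 321 322]
201 [317 318 319 320 321 322]
202 [317 318 320 322]
203 [317 318 319 320 321 322]
204 [317 318 319 320 321 322]
205 [317 318 319 321 322]
206 [305 317 318 319 320 321 322]
207 [305 306 317 318 319 320 321 322]
208 [305 306 317 318 321 322]
209 [305 317 318 319 320 321 322]
210 [318 319 320]
211 []
212 []
213 []
```

```bash
cat >> h.py <<'E'
R0=np.array([[1,0,0],[0,-1,0],[0,0,-1.]])
def snap(tag):
    o={}
    for n in("top","side"):
        p,d=camera(n); np.savez(f"pics/{n}{tag}.npz",p=p,d=d); o[n]=p
    return o
def crop(tag,o,tw,sw,f=6):
    a=[cv2.resize(p[w[2]:w[3],w[0]:w[1]],None,fx=f,fy=f,interpolation=cv2.INTER_CUBIC) for p,w in((o["top"],tw),(o["side"],sw))]
    h=max(x.shape[0] for x in a); a=[cv2.copyMakeBorder(x,0,h-x.shape[0],0,4,0) for x in a]
    cv2.imwrite(f"pics/{tag}.png",np.hstack(a)[...,::-1])
E
python3 - <<'E'
from h import *
move_l([.301,-.604,.42],feed=.3)
movep([.52,.106,.30],R0); move_l([.52,.106,.185],feed=.2)
o=snap("1"); crop("near1",o,(265,330,170,240),(290,355,150,250))
s=sense(); print(s["time_s"],s["position"],s["wrist_force"])
E
```

```text
4.275 [0.52108539 0.10640817 0.18655443] [-0.33914395 -0.58969537  0.90210851]
```

View pics/near1.png

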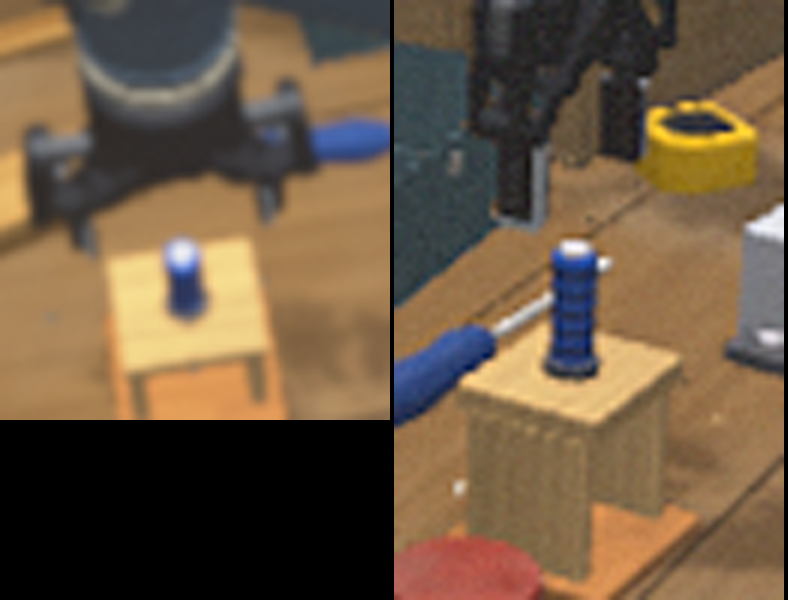

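Both pads straddle the rod. Top: pad tips at about (279,211.5) and (310,206), rod button (295,211). Side: pad tips at about (311,187) and (328,176), button (320,191). Next I compare this with kinematics to get each camera's bias.

```bash
cat >> h.py <<'E'
def proj(n,P):
    c=camera_params(n); R=np.array(c["rotation"]); q=(R.T@(np.atleast_2d(P)-c["position"]).T); q=np.array(c["K"])@q
    return (q[:2]/q[2]).T
E
python3 - <<'E'
from h import *
for n in("top","side"):
    for z in (.162,.17,.175): print(n,z,proj(n,[.5211,.1064,z]).round(1))
    print(n,"rod button pred at .520,.106",proj(n,[.520,.106,.149]).round(1))
print(onz("side",[[319.9,191.2]],.149),onz("top",[[294.8,211.3]],.149))
E
```

```text
top 0.162 [[293.9 209.5]]
top 0.17 [[293.8 208.2]]
top 0.175 [[293.7 207.5]]
top rod button pred at .520,.106 [[294.3 211.7]]
side 0.162 [[318.7 185. ]]
side 0.17 [[318.8 182.1]]
side 0.175 [[318.8 180.3]]
side rod button pred at .520,.106 [[319.  189.7]]
[[0.51323316 0.11374891 0.149     ]] [[0.52121982 0.10428209 0.149     ]]
```

```bash
python3 - <<'E'
from h import *
move_l([.520,.1065,.129],feed=.08)
command_gripper(.040,20)
def pr():
    s=sense(); print(round(s["time_s"],2),s["position"].round(4),s["wrist_force"].round(2),round(s["finger_gap"],4),s["gripper_force"])
pr()
for g in(.030,.026,.024): command_gripper(g,20); pr()
o=snap("2"); crop("near2",o,(265,330,170,240),(290,355,150,250))
E
```

```text
5.63 [0.52   0.1065 0.1291] [ 0.4  -0.77 -0.03] 0.04 0.0
5.89 [0.52   0.1065 0.129 ] [-0.64  0.86 -0.01] 0.0303 0.0
6.11 [0.52   0.1065 0.129 ] [-0.78  0.2   0.9 ] 0.0263 0.0
6.33 [0.52   0.1065 0.129 ] [0.8  0.1  0.11] 0.0241 0.0
```

View pics/near2.png

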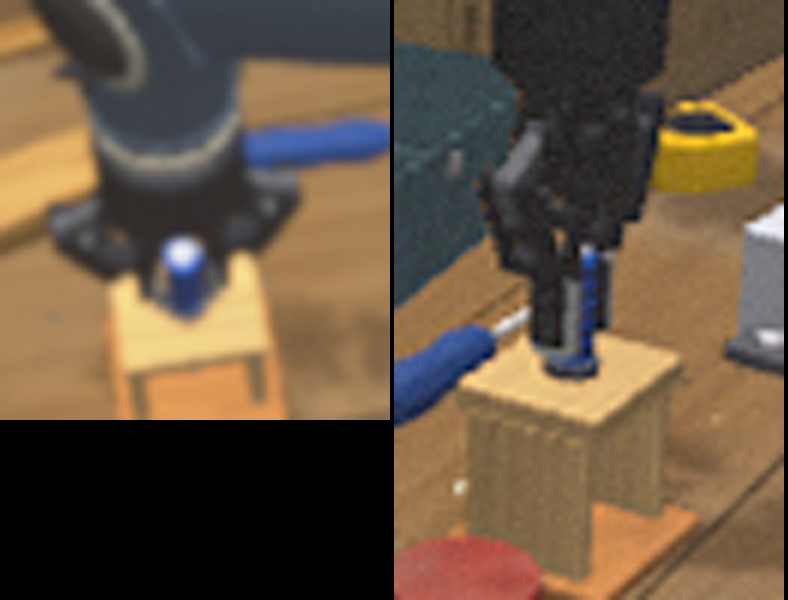

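Both pads flank the grip evenly, but the rod (side (320,205)) sits about 3 mm toward the robot from the pad centre. I'll shift by that, close and lift.

```bash
cat >> h.py <<'E'
def pr(*a):
    s=sense(); print(*a,round(s["time_s"],2),s["position"].round(4),s["wrist_force"].round(2),round(s["finger_gap"],4),s["gripper_force"])
    return s
E
python3 - <<'E'
from h import *
move_l([.5168,.1065,.129],feed=.03); pr()
command_gripper(.021,20); pr()
command_gripper(.0,20); pr()
command_gripper(.0,45); pr()
move_l([.5168,.1065,.135],feed=.02); pr()
move_l([.5168,.1065,.235],feed=.1); pr()
o=snap("3"); crop("near3",o,(265,330,165,235),(290,355,140,240))
E
```

```text
6.68 [0.5165 0.1065 0.129 ] [-0.37 -0.18  0.28] 0.0242 0.0
6.9 [0.5169 0.1065 0.129 ] [ 0.12  0.82 -0.37] 0.0209 0.021447723847813904
7.12 [0.5169 0.1064 0.1291] [-0.15 -1.06  0.57] 0.0193 20.209922790527344
7.33 [0.5169 0.1064 0.1291] [-0.53 -0.56  2.51] 0.0189 43.81219983100891
7.78 [0.5168 0.1065 0.135 ] [ 0.78 -0.24 -0.59] 0.0189 43.887625336647034
8.93 [0.5163 0.1063 0.2343] [-0.33  0.44 -0.74] 0.019 43.89226198196411
```

View pics/near3.png

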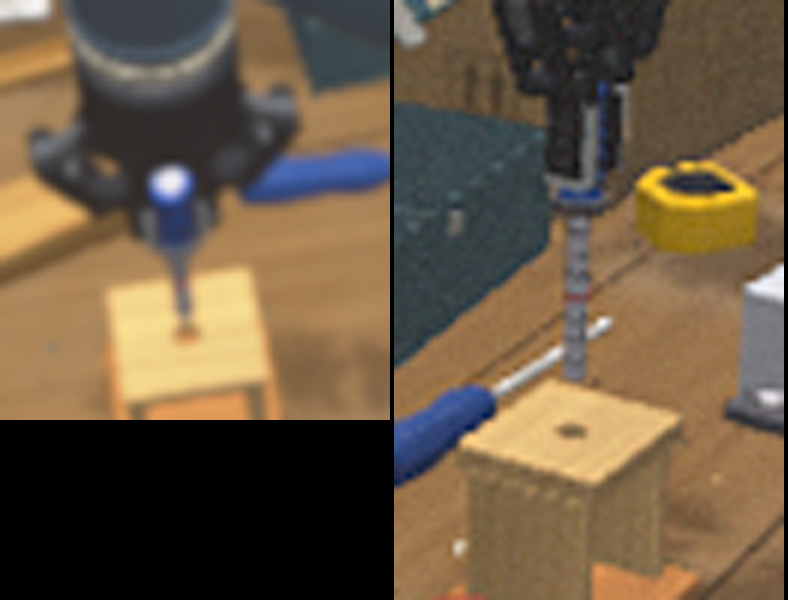

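```bash
python3 - <<'E'
from h import *
b={"top":[(372.9,210.2),(386,209.1),(398.9,208.0)],"side":[(360,187.3),(366.8,183.),(373.5,179.2)]}
tip={"top":(265+186.5/6-.5,165+318.5/6-.5),"side":(290+180.5/6-.5,140+380.5/6-.5)}
from scipy.optimize import least_squares
bias={n:np.array(tip[n])-proj(n,[.5163,.1063,.115])[0] for n in tip}; print(bias)
for i in range(3):
    f=lambda x,ns,B:np.concatenate([proj(n,[x[0],x[1],.065])[0]+(bias[n] if B else 0)-b[n][i] for n in ns])
    print(i,[least_squares(f,[.51,-.2],args=a).x.round(4) for a in((("top",),1),(("side",),1),(("top","side"),1),(("top","side"),0))])
E
```

```text
{'top': array([ 0.55004515, -0.15657601]), 'side': array([-0.22023089,  1.00160071])}
0 [array([ 0.5146, -0.1604]), array([ 0.5121, -0.1623]), array([ 0.513, -0.161]), array([ 0.513 , -0.1613])]
1 [array([ 0.5092, -0.2055]), array([ 0.5075, -0.2073]), array([ 0.508 , -0.2059]), array([ 0.5081, -0.2063])]
2 [array([ 0.5039, -0.25  ]), array([ 0.5013, -0.2501]), array([ 0.5025, -0.2502]), array([ 0.5026, -0.2506])]
```

```bash
python3 - <<'E'
from h import *
move_l([.508,-.206,.235],feed=.25)
move_l([.508,-.206,.187],feed=.1); sleep(.2); pr()
o=snap("4"); crop("near4",o,(355,420,170,235),(335,400,120,215))
E
```

```text
11.27 [ 0.5085 -0.2061  0.1877] [ 0.29  0.82 -1.35] 0.0188 43.90013515949249
```

View pics/near4.png

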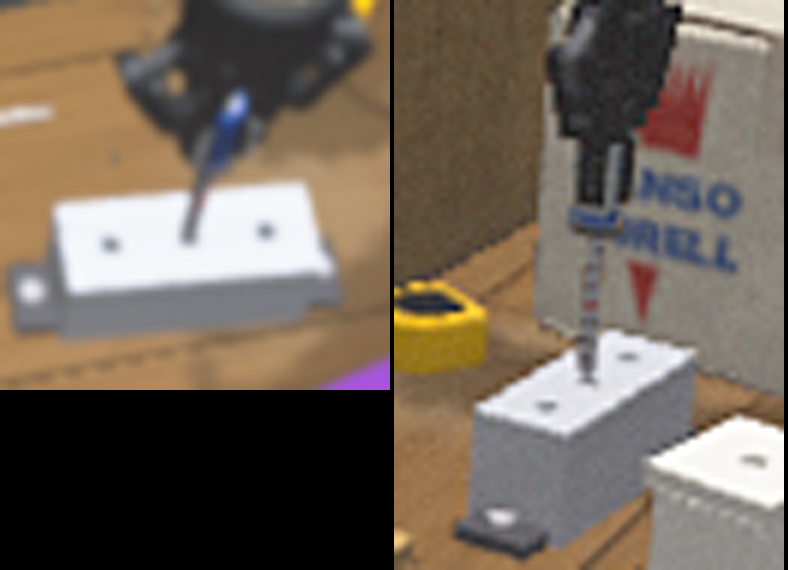

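The tip (top ≈(386,210), side ≈(367,183)) sits over the middle bore, on the midpoint of the two visible outer bores. I'll lower it gently.

```bash
cat >> h.py <<'E'
def probe(x,y,off=.119):
    # slow past the mouth, then a bit faster down to the bottom; returns tip depth below block top
    hit=move_l([x,y,off+.055],feed=.012,until_force=3.5); s=pr("mouth",hit)
    if hit: return .065-(s["position"][2]-off)
    hit=move_l([x,y,off+.008],feed=.018,until_force=3.5); s=pr("bottom",hit)
    return .065-(s["position"][2]-off)
E
python3 - <<'E'
from h import *
print(probe(.508,-.206)); sleep(.3); pr()
E
```

```text
mouth False 12.6 [ 0.5078 -0.206   0.1739] [-1.18 -0.12 -0.94] 0.019 43.90134572982788
bottom True 14.53 [ 0.5074 -0.206   0.1339] [0.16 0.19 4.42] 0.0191 43.965089321136475
0.05012749631254043
14.83 [ 0.507  -0.206   0.1337] [ 1.45 -0.69  3.87] 0.0189 44.15196418762207
```

The middle bore is the 50 mm one. Next is bore1.

```bash
python3 - <<'E'
from h import *
move_l([.508,-.206,.195],feed=.08)
move_l([.5132,-.1613,.195],feed=.1); move_l([.5132,-.1613,.187],feed=.05); pr()
print(probe(.5132,-.1613)); sleep(.3); pr()
E
```

```text
16.67 [ 0.5127 -0.1619  0.1863] [ 0.42 -0.03 -2.05] 0.019 44.099666476249695
mouth False 17.9 [ 0.5132 -0.1613  0.1741] [ 0.29  0.91 -1.  ] 0.0189 44.099661111831665
bottom True 19.23 [ 0.5132 -0.1613  0.1529] [-0.45  0.09  5.01] 0.019 44.62297976016998
0.031057842344890813
19.52 [ 0.513  -0.1613  0.1529] [0.31 0.6  5.9 ] 0.019 44.626187682151794
```

Bore1 is 30 mm, so bore3 should be the 40 mm one.

```bash
python3 - <<'E'
from h import *
move_l([.5132,-.1613,.195],feed=.08)
move_l([.5027,-.2507,.195],feed=.12); move_l([.5027,-.2507,.187],feed=.05); pr()
print(probe(.5027,-.2507))
for i in range(4): sleep(.25); pr()
o=snap("5"); crop("near5",o,(355,420,170,235),(335,400,120,215))
E
```

```text
21.42 [ 0.5025 -0.25    0.1864] [-0.58 -0.35 -1.43] 0.019 44.18857455253601
mouth False 22.65 [ 0.5027 -0.2507  0.1741] [ 1.14  1.   -1.39] 0.019 44.18866038322449
bottom True 24.3 [ 0.5028 -0.2507  0.1423] [-0.1   0.04  5.2 ] 0.0187 44.70872461795807
0.041715635494071285
24.55 [ 0.5027 -0.2508  0.1422] [ 0.19 -0.57  5.32] 0.0189 44.710713028907776
24.8 [ 0.5027 -0.2508  0.1422] [-0.15 -0.06  5.49] 0.0192 44.71066653728485
25.05 [ 0.5027 -0.2507  0.1422] [-0.04  0.02  5.7 ] 0.0191 44.71114754676819
25.3 [ 0.5027 -0.2507  0.1422] [ 0.75 -0.22  5.37] 0.0192 44.7111976146698
```

View pics/near5.png

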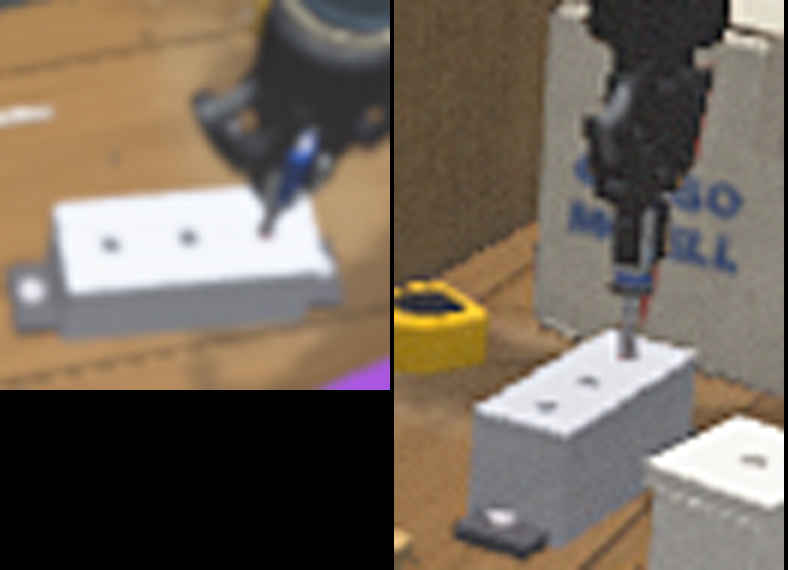

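The red ring is at the bore mouth (top ≈(399,208.5)). Depth reads 41.7 mm under about 6 N, which is 40 mm once the pad's give is taken off. Now I ease off, release and retreat.

```bash
python3 - <<'E'
from h import *
s=sense(); p=s["position"].copy(); p=np.array([.5027,-.2507,p[2]+.0007])
move_l(p,feed=.005); pr()
command_gripper(.0195,20); command_gripper(.023); pr()
command_gripper(.030); command_gripper(.06); pr()
move_l([p[0],p[1],.25],feed=.08); move_l([p[0],p[1],.33],feed=.15); sleep(.3); pr()
o=snap("6"); crop("near6",o,(355,420,170,235),(335,400,120,215))
E
```

```text
25.88 [ 0.5028 -0.2508  0.1429] [-0.02 -0.07  1.99] 0.0186 44.7003436088562
26.31 [ 0.5021 -0.2505  0.1424] [-0.75  0.14  0.14] 0.0228 0.0
26.95 [ 0.5027 -0.2507  0.1429] [-0.75 -0.1   0.59] 0.0598 0.0
29.43 [ 0.5024 -0.2506  0.3292] [-0.78 -1.   -0.75] 0.0603 0.0
```

View pics/near6.png

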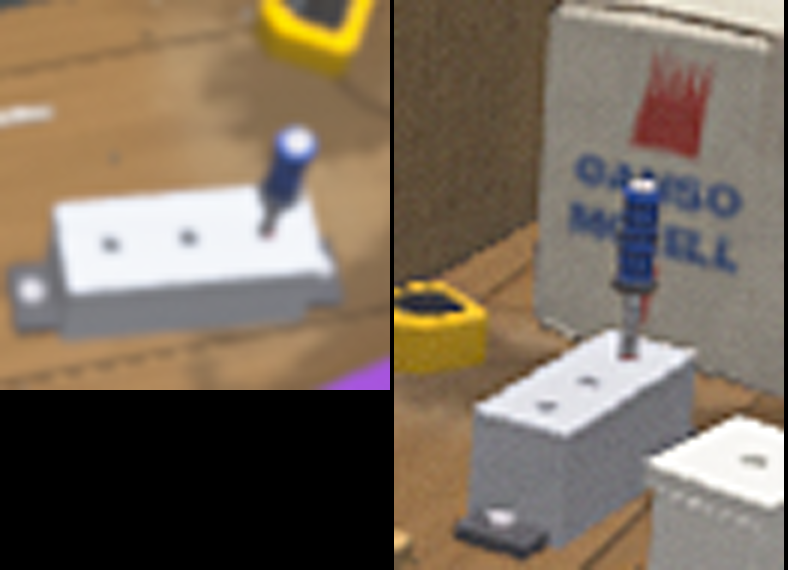

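The rod stands free and upright in bore3, with the red ring level with the block's top (top ≈(399,208), side ≈(374,179)). Handing in.

```bash
python3 -c "
from rig import *
print(finish_job())"
```

```text
the job is handed in; nothing more can be done
None
```

The depth rod stands released in bore3, the 40 mm bore (bore2 bottomed at about 50 mm, bore1 at about 30 mm), after about a second's light press of 5 to 6 N there; the job is handed in at about 30 s, and no verdict was returned.

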